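Close the split pump housing for a leak test

ROBOT

A 6-joint arm with a two-finger parallel gripper is mounted at the origin on the work surface. World frame = base frame: x ahead of the robot, y to its left, z up, the work surface at z = 0. Lengths are in m, angles in rad, forces in N, time in s.
With the tool pointing down it reaches from about 0.375 to 0.9 m from the base axis. Payload 3.1 kg.
Tool frame: the origin (TCP) lies between the finger pads; the fingertips stand 8 mm ahead of it and the grasp point (between the pads) lies 11 mm behind it; z points along the fingers, y is the line along which they close (so a half turn about z gives the same grasp; the last joint's range is limited). The gripper opens to 85 mm and grips with 20 to 120 N. Pads are 22 mm wide; open, the fingers measure 114 mm over their backs; the gripper's body (76 mm by 85 mm) begins 54 mm behind the grasp point. The pads swing forward as they close: fully open they stand 13 mm farther back than shut.
Start: joints at [-1.454, 0.527, 1.433, -0, 1.181, -0.178], TCP at [0.182, -0.598, 0.239] pointing down, gripper open.
Joint ranges: [-3.08, 3.08], [-0.75, 2.2], [0.22, 2.44], [-1.43, 4.57], [0, 2.65], [-2.85, 2.85]. Speed limits (rad/s): [2.79, 2.79, 3.14, 3.14, 3.14, 3.14].

INTERFACE

Orientations are given as a unit quaternion [x, y, z, w].
In Python, from station import readout, cams, sign_off gives the robot as it stands.
- The arm moves only by the tool send_rows, never from a script. Its argument "commands" is text: rows parted by semicolons, each of 5 numbers parted by spaces: the finger opening in mm, from 0 to 85.4, then the shift along the tool's x, y, z each as a share of 0.02 m, from -1 to 1, then the turn about the tool's z as a share of 4 degrees, from -1 to 1. In form: grip dx dy dz spin; .... A call has 1 to 20 rows; each row shifts and turns the commanded pose from where the row before left it, along the tool's axes as they then stand; what a row does not reach is not made up. A row lasts 1/12 s, in which the tool goes at most 41.7 mm and 7.16 degrees, less where a joint would pass 70% of its speed; a pose out of reach is approached as far as the arm can. A call with a number of a shift or a turn outside -1 to 1 is refused whole. A call with a gripper value outside its range is refused whole. The fingers move at their own pace and stop on an object; "grip_force" is the grip in N (left out, the last holds). Time passes only in rows, so rows that do not move let the fingers close. It gives the time, the measured TCP pose, the force, the opening and the grip force at its end, in the units of the state.
- readout.sense(): the state, without advancing time (a new reading comes with each control period).
- cams.snapshot(name): name is "scene" or "top"; returns a dict with "pixels" (480x640x3 uint8, red, green, blue), "intrinsics" (3x3 intrinsics, pixels), "dist" ([k1, k2, p1, p2, k3] as OpenCV has them; the pictures are not rectified), "eye" and "rotation" of the camera in the world. Camera axes: x right, y down, z forward; pixel columns grow to the right and rows downward; lengths in m; the calibration is good to about 2 mm. A picture is of the moment at which its call begins. There is no depth.
- sign_off(): hands the job in; it is judged then, once.
The state is a dict: "t": time; "q": joint angles; "qd": joint speeds; "tau": joint torques, N m; "tcp_pos": TCP position; "tool_rot": TCP orientation; "force": force on the tool from outside, world axes, zero at the start; "ft_torque": the same for the moment, N m; "finger_gap": opening from 0.0 (shut) to 1.0 (fully open); "gripper_force": force on a finger pad.
Only numpy, scipy, OpenCV 4.12 (cv2) and the standard library are available. Lean on these libraries where they do the work, as an engineer would, in place of code of your own. Each camera call takes 0.05 s, during which the arm holds its last target. There are 200 camera calls.

TASK

Set up the leak tester by pressing its keys one at a time, fully down and letting each come back up: first blue, then yellow, then green. Then take the silver pump cover by its black rib, fit it on the two dowels of the grey lower half with the red-striped end of the cover over the red-striped end of the base, and press it down against the spring plunger until the two halves are shut face to face, without ramming it. Finish while still holding the pair pressed shut, and leave the other things on the bench where they are.

Things in the scene. Friction and masses are not known exactly. Their poses are not given: they have to be found in the camera images.
- key_blue_top (a point): centre of the top of the blue round key, 28 mm diameter, on the tester panel (top of the unpressed key 63 mm above the bench, 6 mm above its black collar of 44 mm diameter); it goes down with the key
- key_blue (a joint): travel of the blue spring key: 0 up, 0.006 m fully down; starts to move at about 2 N and is fully down at 6 N, springs back up when let go
- key_yellow_top (a point): centre of the top of the yellow round key, 28 mm diameter, on the tester panel (top of the unpressed key 63 mm above the bench, 6 mm above its black collar of 44 mm diameter); it goes down with the key
- key_yellow (a joint): travel of the yellow spring key: 0 up, 0.006 m fully down; starts to move at about 2 N and is fully down at 6 N, springs back up when let go
- key_green_top (a point): centre of the top of the green round key, 28 mm diameter, on the tester panel (top of the unpressed key 63 mm above the bench, 6 mm above its black collar of 44 mm diameter); it goes down with the key
- key_green (a joint): travel of the green spring key: 0 up, 0.006 m fully down; starts to move at about 2 N and is fully down at 6 N, springs back up when let go
- cover_grip (a point): grasp point in the rib of the loose silver pump cover (about 0.35 kg). The cover is a plate 130 x 80 x 20 mm (x, y, z) lying flat on the bench, with a black rib on top 60 mm long (along x), 24 mm wide (along y) rising from 20 to 66 mm above the cover's underside; this point is on the rib's centre line, 46 mm above the underside. +x points to the end with the red stripe, z up. Two upright through holes lie on the x axis
- cover_face (a point): centre of the cover's underside (its mating face), 46 mm below cover_grip; same axes
- hole_big (a point): lower mouth, at the underside, of the cover's 14 mm through hole, 48 mm along +x from the centre (red-striped end)
- hole_small (a point): lower mouth of the cover's 10 mm through hole, 48 mm along -x from the centre
- seat (a point): centre of the flat upper (mating) face, 60 mm above the bench, of the grey lower pump half (thin black gasket on this face), 130 x 80 mm (x, y), bolted to an aluminium plate 170 x 110 x 12 mm fixed to the bench. +x points to the end with the red stripe on the aluminium plate, z up. A brass plunger of 20 mm diameter stands 8 mm above this face at its centre. Shut means cover_face coincides with this point, x axes the same way
- dowel_big (a point): centre of the foot, at the mating face, of the upright 12 mm dowel, 48 mm along +x from the seat; it stands 22 mm above the face, the top 8 mm tapering to 6 mm diameter
- dowel_small (a point): centre of the foot, at the mating face, of the upright 8 mm dowel, 48 mm along -x from the seat; it stands 22 mm above the face, the top 8 mm tapering to 3 mm diameter
- plunger (a joint): travel of the spring plunger: 0 standing 8 mm proud, 0.008 m flush with the mating face; starts to move at 5.4 N (so the cover's weight alone leaves the halves 8 mm apart) and is flush at 15 N
- cover: the cover as a body; origin at the centre of its underside
- nest: the grey lower pump half with its aluminium plate, dowels and plunger, fixed; origin on the bench, 60 mm below the seat
- fitting: bystander: loose brass pipe fitting standing upright, 30 mm diameter, 44 mm tall; origin at the centre of its underside
- coil: bystander: loose black solenoid coil block, 36 x 30 mm, 40 mm tall with a small steel stud on top; origin at the centre of its underside
- driver: bystander: loose screwdriver lying on the bench, about 0.2 m long; origin at its underside
- module: bystander: loose silver electronics module, 100 x 60 x 22 mm, with a yellow label; origin at the centre of its underside
Mind the look-alikes: they are no part of the job. What is shaped like the cover but brown is not meant. What is shaped like the nest but purple is not meant.

How it is judged:
On the way, in this order (a step that is already met when the one before it is completed fails the run):
1. the blue key is pressed fully down on its own, the cover still off the base (value of joint key_blue above 0.0045 m and value of joint each of key_yellow, key_green below 0.0015 m and horizontal distance between cover_face and seat above 0.08 m), for 0.04 s.
2. the yellow key is pressed fully down on its own, the cover still off the base (value of joint key_yellow above 0.0045 m and value of joint each of key_blue, key_green below 0.0015 m and horizontal distance between cover_face and seat above 0.08 m), for 0.04 s.
3. the green key is pressed fully down on its own, the cover still off the base (value of joint key_green above 0.0045 m and value of joint each of key_blue, key_yellow below 0.0015 m and horizontal distance between cover_face and seat above 0.08 m), for 0.04 s.
4. all keys are up and the cover is on both dowels, pressed shut (horizontal distance between hole_big and dowel_big below 0.003 m and horizontal distance between hole_small and dowel_small below 0.003 m and z of cover_face in the frame of seat between -0.002 and 0.002 m and angle between cover_face's own z axis and vertical below 0.04 rad and contact force between cover and nest above 8 N and (contact force between cover and the fingers above 1 N or contact force between cover and the arm above 1 N) and value of joint each of key_blue, key_yellow, key_green below 0.0015 m), for 0.2 s.
At the end, for the whole second after the job is handed in: The robot holds the cover shut on the lower half: each hole within 3 mm of its own dowel, the mating faces within 2 mm, cover level within 0.04 rad and still (under 0.02 m/s), pressed on the lower half and its plunger with more than 8 N by the robot, all three keys up (all of step 4 and linear speed of cover below 0.02 m/s); the arm keeps its last pose, push and grip.
It fails at once if the fitting is moved more than 30 mm (distance of fitting from where it was at the start of the episode above 0.03 m).
It fails at once if the coil is moved more than 30 mm (distance of coil from where it was at the start of the episode above 0.03 m).
It fails at once if the driver is moved more than 30 mm (distance of driver from where it was at the start of the episode above 0.03 m).
It fails at once if the module is moved more than 30 mm (distance of module from where it was at the start of the episode above 0.03 m).
It fails at once if the cover is rammed on the lower half with more than 80 N (contact force between cover and nest above 80 N).
It also fails if it takes over 72 s, if anything falls off the work surface, if the arm or the gripper's body presses on something with over 40 N, if the wrist force passes 120 N, or if a joint passes its speed limit or range.

## Working session

There is one attempt and no reset: what is moved stays moved. The work goes in short steps, Python scripts to look and compute and a tool call to move; the robot and the scene stay as the last step left them, time stands still between calls to the robot, and variables do not carry over. Pictures are saved under pics/ and viewed, at most 10 in all, crops included, and the job is handed in when it is done.

Besides the shell and the picture viewer there is one more tool, called after ">>>" as name(argument=value, ...) on one line, values as JSON. send_rows: Moves the arm, as the interface text tells. Its arguments: {"type":"object","properties":{"commands":{"type":"string"},"grip_force":{"type":"number"}},"required":["commands"]}

```bash
mkdir -p pics; ls; python3 - <<'E'
from station import readout, cams
import cv2,pickle
s=readout.sense(); print(s)
d={}
for n in("scene","top"):
    c=cams.snapshot(n); d[n]=c
    cv2.imwrite(f"pics/{n}0.png",c["pixels"][:,:,::-1]); print(n,c["intrinsics"],c["dist"],c["eye"],c["rotation"])
pickle.dump(d,open("c0.pkl","wb"))
E
```

```text
pics
{'t': 0.0, 'q': array([-1.45350552e+00,  5.28504169e-01,  1.43389843e+00,  1.43664577e-05,
        1.18137909e+00, -1.78560171e-01]), 'qd': array([ 2.27774366e-03,  2.00693230e-04, -1.37092698e-03, -2.85235815e-04,
        5.67324301e-04,  3.23741660e-05]), 'tau': array([-2.84934198e-03, -4.42363608e+01, -1.78025419e+01, -4.09099002e-04,
        8.43974616e-03, -8.47485495e-06]), 'tcp_pos': array([ 0.18213491, -0.59714969,  0.23831147]), 'tool_rot': array([ 9.89078772e-01,  1.47383801e-01,  4.01643071e-05, -1.09380166e-03]), 'force': array([-0.70063718, -0.14020224, -0.26382992]), 'ft_torque': array([-0.05500866,  0.00486649, -0.03362692]), 'gripper_force': 0.0, 'finger_gap': 0.9981070192095002}
scene [[558.24325502   0.         320.64962251]
 [  0.         558.24325502 236.59558276]
 [  0.           0.           1.        ]] [-0.11380023  0.          0.          0.          0.        ] [1.13855645 0.44841757 1.14725997] [ 0.41186064  0.86102341 -0.26925977 -0.12848609]
top [[551.39561116   0.         320.81985615]
 [  0.         551.39561116 241.15233945]
 [  0.           0.           1.        ]] [-0.05866189  0.          0.          0.          0.        ] [ 0.37256024 -0.02433491  1.32073907] [-0.69953985  0.71162321 -0.0477724   0.04420634]
```

View pics/top0.png

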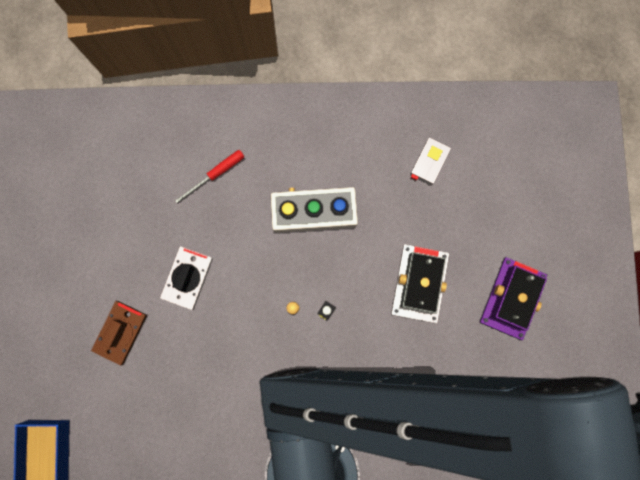

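View pics/scene0.png

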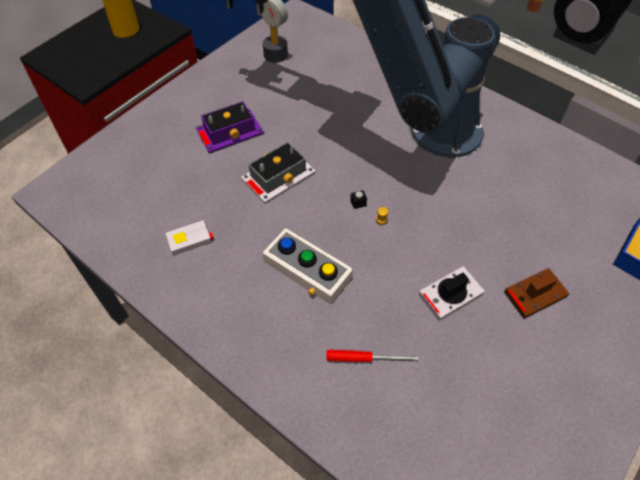

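The top view shows these candidates:
- **Cover:** silver plate at (186,278), or the brown look-alike at (120,333). I choose silver.
- **Nest:** grey on a white plate at (422,284), or the purple look-alike at (514,298). I choose grey.
- **Keys:** blue (340,206), green (314,208), yellow (288,209).
- **White module:** (431,161), not the cover.

Next I'll measure and take a close crop.

```bash
cat > h.py <<'E'
import numpy as np,cv2
from scipy.spatial.transform import Rotation as R
def ray(c,uv):
    uv=np.array(uv,float).reshape(-1,1,2)
    p=cv2.undistortPoints(uv,c["intrinsics"],np.array(c["dist"])).reshape(-1,2)
    M=np.array(c["rotation"]); M=R.from_quat(M).as_matrix() if M.size==4 else M
    return np.c_[p,np.ones(len(p))]@M.T
def plane(c,uv,z):
    d=ray(c,uv); e=np.array(c["eye"]); return e+d*((z-e[2])/d[:,2])[:,None]
def mask(c,roi,f):
    x0,y0,x1,y1=roi; m=np.zeros(c["pixels"].shape[:2],np.uint8)
    hsv=cv2.cvtColor(c["pixels"],cv2.COLOR_RGB2HSV).astype(int)
    m[y0:y1,x0:x1]=f(hsv[...,0],hsv[...,1],hsv[...,2])[y0:y1,x0:x1]*255
    n,l,st,ce=cv2.connectedComponentsWithStats(m)
    k=1+np.argmax(st[1:,4]); return (l==k).astype(np.uint8),ce[k],st[k,4]
E
python3 - <<'E'
import pickle,cv2,numpy as np
from h import *
d=pickle.load(open("c0.pkl","rb"))
t,s=d["top"],d["scene"]
keyf=dict(blue=lambda h,S,v:(h>100)&(h<130)&(S>140)&(v>60),yellow=lambda h,S,v:(h>20)&(h<35)&(S>150)&(v>120),green=lambda h,S,v:(h>50)&(h<90)&(S>120)&(v>50))
for n,f in keyf.items():
    for c,roi in((t,(270,188,358,232)),(s,(262,225,355,302))):
        m,ce,a=mask(c,roi,f); print(n,ce.round(1),a,plane(c,ce,.063)[0].round(4))
red=lambda h,S,v:((h<6)|(h>174))&(S>150)&(v>90)
for n,roi,z,c in(("cover red",(160,240,215,312),.02,t),("nest red",(390,240,452,325),.012,t),("cover red s",(415,262,490,322),.02,s),("nest red s",(238,160,318,205),.012,s)):
    m,ce,a=mask(c,roi,red); print(n,ce.round(1),a,plane(c,ce,z)[0].round(4))
# plate outlines
for n,roi,z,c in(("cover",(158,240,216,314),.02,t),("nestplate",(388,238,455,328),.012,t),("cover s",(412,260,490,322),.02,s)):
    m,_,_=mask(c,roi,lambda h,S,v:(v>150)|((S>150)&(v>90)&((h<6)|(h>174))))
    hull=cv2.convexHull(cv2.findContours(m,0,2)[0][0]); P=plane(c,hull.reshape(-1,2),z)[:,:2]
    print(n,cv2.minAreaRect((P*1000).astype(np.float32)))
# nest black top
bl=lambda h,S,v:v<45
m,ce,a=mask(t,(400,252,448,318),bl); hull=cv2.convexHull(cv2.findContours(m,0,2)[0][0])
print("nest top",a,cv2.minAreaRect((plane(t,hull.reshape(-1,2),.06)[:,:2]*1000).astype(np.float32)))
for c,roi in((t,(418,275,432,290)),(s,(268,153,284,166))):
    m,ce,a=mask(c,roi,lambda h,S,v:(S>120)&(v>110)); print("plunger",ce.round(1),a,plane(c,ce,.068)[0].round(4))
A=cv2.resize(t["pixels"][238:320,150:222],None,fx=5,fy=5,interpolation=2)
B=cv2.resize(t["pixels"][238:330,388:456],None,fx=4.457,fy=4.457,interpolation=2)[:410]
cv2.imwrite("pics/crop1.png",np.hstack([A,B])[:,:,::-1]); print(A.shape,B.shape)
E
```

```text
blue [339.3 204.7] 122 [ 0.6217 -0.0765  0.063 ]
blue [286.1 243. ] 117 [ 0.6192 -0.0753  0.063 ]
yellow [287.4 208.1] 64 [0.6157 0.044  0.063 ]
yellow [327.9 268.2] 117 [0.6119 0.0441 0.063 ]
green [313.4 206.5] 115 [ 0.6184 -0.0163  0.063 ]
green [306.7 255.6] 118 [ 0.616  -0.0152  0.063 ]
cover red [189. 251.] 5 [0.5244 0.2816 0.02  ]
nest red [426.1 251.2] 101 [ 0.5154 -0.2842  0.012 ]
cover red s [430.8 303. ] 53 [0.5167 0.2692 0.02  ]
nest red s [254.6 187. ] 99 [ 0.512  -0.2821  0.012 ]
cover ((456.1014099121094, 295.2948913574219), (97.7573471069336, 183.49179077148438), 67.48374938964844)
nestplate ((441.62493896484375, -269.20501708984375), (156.74111938476562, 211.46458435058594), 88.76197052001953)
cover s ((455.171142578125, 289.8377685546875), (85.15577697753906, 137.6074676513672), 69.47281646728516)
nest top 1372 ((439.4134521484375, -267.2330017089844), (69.50810241699219, 118.31156158447266), 77.80633544921875)
plunger [424.7 281.8] 76 [ 0.4392 -0.2669  0.068 ]
plunger [276.4 159.2] 44 [ 0.4382 -0.2656  0.068 ]
(410, 360, 3) (410, 303, 3)
```

View pics/crop1.png

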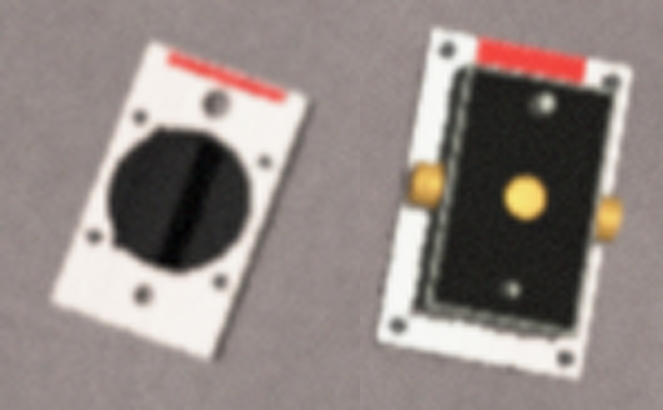

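The crop shows the silver cover with its red stripe at the upper end. Its big hole is at top-view pixel (192.8,258.2) and its small hole at (178.2,296.4). The nest has its red stripe up, with dowel tops at (428.7,260.7) and (421.7,302.5). Both choices match the description. Now I'll refine the cover and nest poses.

```bash
python3 - <<'E'
import pickle,cv2,numpy as np
from h import *
d=pickle.load(open("c0.pkl","rb")); t,s=d["top"],d["scene"]
def rep(n,a,b):
    v=a-b; print(n,"mid",((a+b)/2)[:2].round(4),"len",np.linalg.norm(v).round(4),"yaw",np.degrees(np.arctan2(v[1],v[0])).round(2))
a,b=plane(t,[[192.8,258.2],[178.2,296.4]],.02); rep("holes",a,b)
a,b=plane(t,[[428.7,260.7],[421.7,302.5]],.081); rep("dowels",a,b)
for n,roi,c in(("cover t",(155,240,218,314),t),("cover s",(412,260,490,322),s)):
  for th in(165,180,195):
    m,_,ar=mask(c,roi,lambda h,S,v:((v>th)&(S<60))|((S>120)&(v>110)&((h<8)|(h>172))))
    hull=cv2.convexHull(cv2.findContours(m,0,2)[0][0]); r=cv2.minAreaRect((plane(c,hull.reshape(-1,2),.02)[:,:2]*1000).astype(np.float32))
    print(n,th,ar,np.round(r[0],1),np.round(r[1],1),round(r[2],1))
for th in(165,180,195):
    m,_,ar=mask(t,(388,238,455,328),lambda h,S,v:((v>th)&(S<60))|((S>120)&(v>110)&((h<8)|(h>172))))
    hull=cv2.convexHull(cv2.findContours(m,0,2)[0][0]); r=cv2.minAreaRect((plane(t,hull.reshape(-1,2),.012)[:,:2]*1000).astype(np.float32))
    print("nest",th,ar,np.round(r[0],1),np.round(r[1],1),round(r[2],1))
A=cv2.resize(s["pixels"][255:325,410:490],None,fx=5,fy=5,interpolation=2)
B=cv2.resize(s["pixels"][138:208,238:318],None,fx=5,fy=5,interpolation=2)
cv2.imwrite("pics/crop2.png",np.hstack([A,B])[:,:,::-1])
q=R.from_quat([9.89078772e-01,1.47383801e-01,4.01643071e-05,-1.09380166e-03]).as_matrix();print(q.round(3))
E
```

```text
holes mid [0.4621 0.2891] len 0.096 yaw -20.49
dowels mid [ 0.4391 -0.2656] len 0.0958 yaw -11.83
cover t 165 1225 [461.9 290.1] [ 83.7 135.8] 69.3
cover t 180 1151 [461.9 289.8] [ 82.4 133.1] 69.7
cover t 195 1073 [461.5 289.8] [ 81.2 131.9] 69.5
cover s 165 899 [457.9 289.7] [ 82.2 132.9] 69.6
cover s 180 812 [458.5 289.8] [ 80.3 131.7] 69.5
cover s 195 376 [490.7 278. ] [78.4 63.1] 69.6
nest 165 602 [ 391.1 -257.2] [112.3  73.3] 77.6
nest 180 547 [ 390.9 -257. ] [111.3  71.9] 77.6
nest 195 500 [ 391.1 -256.7] [109.4  71.9] 77.8
[[ 0.957  0.292 -0.   ]
 [ 0.292 -0.957  0.002]
 [ 0.    -0.002 -1.   ]]
```

View pics/crop2.png

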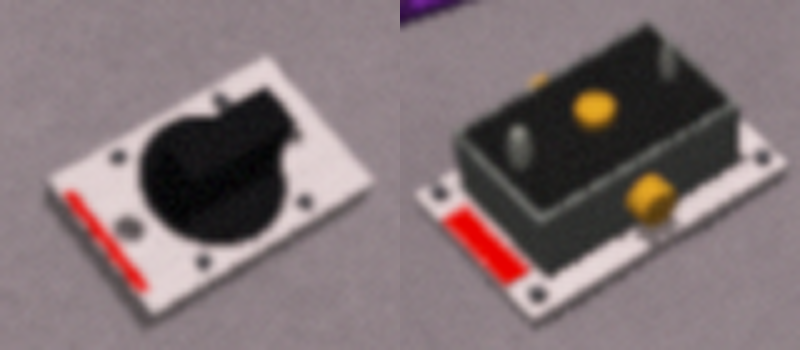

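The second crop confirms both views. The cover's red stripe and big hole are at the near-left end, with the rib along its long axis. The nest's big dowel is at its red end. The cover sits at about (0.460, 0.2895) with yaw -20.5°, the nest at (0.4385, -0.266) with yaw -12.1°. I'm moving now: spin to yaw -20.5° and shut the fingers.

>>> send_rows(commands="0 0 0 0 .94;0 0 0 0 .94;0 0 0 0 .94;0 0 0 0 .94;0 0 0 0 .94;0 0 0 0 .94;0 0 0 0 .94;0 0 0 0 .94;0 0 0 0 .94;0 0 0 0 .94;0 0 0 0 0;0 0 0 0 0", grip_force=40)

```text
t: 1.1
tcp_pos: [0.1822, -0.5975, 0.2389]
tool_rot: [0.984, -0.178, -0.0, -0.0]
force: [0.1, -0.6, 0.3]
finger_gap: -0.001
gripper_force: 0.0
```

```bash
cat >> h.py <<'E'
def go(target,rows=None):
    "steps (shares) needed from the measured pose to target xyz"
    from station import readout
    s=readout.sense(); M=R.from_quat(s["tool_rot"]).as_matrix()
    dl=M.T@(np.array(target)-s["tcp_pos"]); sh=dl/.02
    n=rows or int(np.ceil(np.abs(sh).max()))
    print("tcp",s["tcp_pos"].round(4),"yaw",np.degrees(np.arctan2(M[1,0],M[0,0])).round(2),"F",s["force"].round(2),"t",s["t"],"q6",round(s["q"][5],2)," total",sh.round(3),"n",n,"per",(sh/n).round(4))
E
python3 -c "
from h import *
go([.6205,-.076,.1])"
```

```text
tcp [ 0.1822 -0.5975  0.2389] yaw -20.56 F [ 0.13 -0.62  0.35] t 1.1 q6 0.48  total [ 11.367 -32.106   6.965] n 33 per [ 0.3445 -0.9729  0.2111]
```

>>> send_rows(commands="0 .345 -.973 0 0;0 .345 -.973 0 0;0 .345 -.973 0 0;0 .345 -.973 0 0;0 .345 -.973 0 0;0 .345 -.973 0 0;0 .345 -.973 0 0;0 .345 -.973 0 0;0 .345 -.973 0 0;0 .345 -.973 0 0;0 .345 -.973 0 0;0 .345 -.973 0 0;0 .345 -.973 0 0;0 .345 -.973 0 0;0 .345 -.973 0 0;0 .345 -.973 0 0;0 .345 -.973 0 0;0 .345 -.973 0 0;0 .345 -.973 0 0;0 .345 -.973 0 0")

```text
t: 2.77
tcp_pos: [0.4492, -0.2814, 0.2393]
tool_rot: [0.984, -0.178, -0.0, -0.0]
force: [0.1, -0.2, -0.3]
finger_gap: 0.0
gripper_force: 0.0
```

>>> send_rows(commands="0 .345 -.973 .5 0;0 .345 -.973 .5 0;0 .345 -.973 .5 0;0 .345 -.973 .5 0;0 .345 -.973 .5 0;0 .345 -.973 .5 0;0 .345 -.973 .5 0;0 .345 -.973 .5 0;0 .345 -.973 .5 0;0 .345 -.973 .5 0;0 .345 -.973 .5 0;0 .345 -.973 .5 0;0 .345 -.973 .5 0;0 0 0 0 0;0 0 0 0 0;0 0 0 0 0")

```text
t: 4.1
tcp_pos: [0.6214, -0.0774, 0.1093]
tool_rot: [0.984, -0.179, -0.0, 0.0]
force: [-0.4, -0.2, 0.5]
finger_gap: 0.001
gripper_force: 0.0
```

```bash
python3 - <<'E'
from h import *
from station import cams
go([.6205,-.076,.0725])
for n,x0,y0 in(("scene",220,180),("top",240,150)):
    c=cams.snapshot(n); p=cv2.resize(c["pixels"][y0:y0+130,x0:x0+130],None,fx=3,fy=3,interpolation=2)
    A=p if n=="scene" else np.hstack([A,p])
cv2.imwrite("pics/k1.png",A[:,:,::-1])
E
```

```text
tcp [ 0.6214 -0.0774  0.1093] yaw -20.59 F [-0.41 -0.21  0.47] t 4.1 q6 1.63  total [-0.069 -0.052  1.838] n 2 per [-0.0343 -0.0259  0.9191]
```

View pics/k1.png

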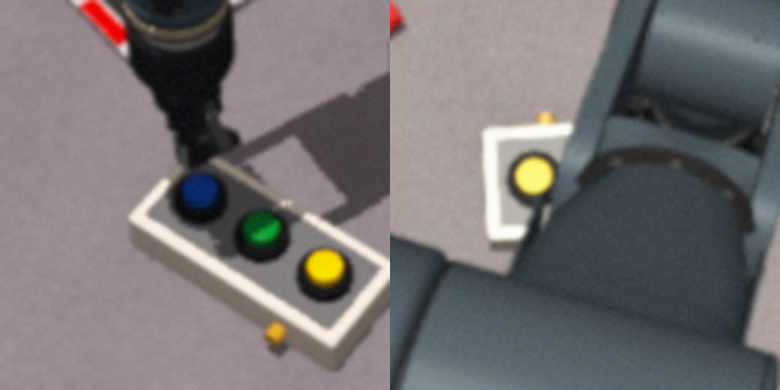

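The crop shows the closed fingertips (crop 200,165) just above the blue key (crop 200,190), in line with it. Pressing blue.

>>> send_rows(commands="0 -.07 -.05 .9 0;0 0 0 .85 0;0 0 0 .1 0;0 0 0 .1 0;0 0 0 .1 0;0 0 0 .08 0;0 0 0 .06 0;0 0 0 0 0;0 0 0 0 0")

```text
t: 4.95
tcp_pos: [0.62, -0.0766, 0.069]
tool_rot: [0.984, -0.179, -0.0, 0.001]
force: [-7.0, -1.4, 15.2]
finger_gap: 0.002
gripper_force: 7.7
```

```bash
python3 - <<'E'
from h import *
from station import cams
c=cams.snapshot("scene"); p=cv2.resize(c["pixels"][210:280,260:340],None,fx=6,fy=6,interpolation=2)
cv2.imwrite("pics/k2.png",p[:,:,::-1])
E
```

```text
(no output)
```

View pics/k2.png

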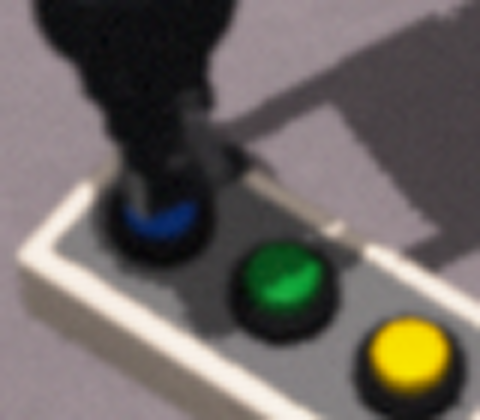

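>>> send_rows(commands="0 0 0 .05 0;0 0 0 0 0;0 0 0 0 0")

```text
t: 5.25
tcp_pos: [0.6201, -0.0766, 0.0689]
tool_rot: [0.984, -0.179, -0.0, 0.001]
force: [-8.4, -1.2, 19.9]
finger_gap: 0.002
gripper_force: 10.1
```

>>> send_rows(commands="0 0 0 -.15 0;0 0 0 0 0;0 0 0 0 0")

```text
t: 5.5
tcp_pos: [0.6207, -0.0765, 0.0697]
tool_rot: [0.984, -0.179, 0.0, 0.0]
force: [-2.8, -0.9, 5.4]
finger_gap: -0.002
gripper_force: 2.7
```

>>> send_rows(commands="0 0 0 -.1 0;0 0 0 0 0;0 0 0 0 0")

```text
t: 5.75
tcp_pos: [0.621, -0.0764, 0.0706]
tool_rot: [0.984, -0.179, 0.001, 0.0]
force: [-2.8, -1.9, 4.7]
finger_gap: -0.004
gripper_force: 2.4
```

>>> send_rows(commands="0 0 0 -.1 0;0 0 0 0 0;0 0 0 0 0")

```text
t: 6.0
tcp_pos: [0.6213, -0.0761, 0.0717]
tool_rot: [0.984, -0.179, 0.001, 0.0]
force: [-1.6, -1.8, 3.8]
finger_gap: -0.002
gripper_force: 2.0
```

>>> send_rows(commands="0 0 0 -.1 0;0 0 0 0 0;0 0 0 0 0")

```text
t: 6.25
tcp_pos: [0.6214, -0.0758, 0.0736]
tool_rot: [0.984, -0.179, 0.001, -0.0]
force: [-0.0, -2.1, 2.6]
finger_gap: -0.001
gripper_force: 1.4
```

The force fell at about 0.6 N/mm on release, so blue was fully down. Now yellow.

>>> send_rows(commands="0 0 0 -.8 0;0 0 0 -.5 0;0 -.405 -.917 0 0;0 -.405 -.917 0 0;0 -.405 -.917 0 0;0 -.405 -.917 0 0;0 -.405 -.917 0 0;0 -.405 -.917 0 0;0 0 0 0 0;0 0 0 .7 0;0 0 0 .5 0;0 0 0 .1 0;0 0 0 .1 0;0 0 0 .1 0;0 0 0 .1 0;0 0 0 0 0;0 0 0 0 0")

```text
t: 7.67
tcp_pos: [0.6137, 0.0444, 0.069]
tool_rot: [0.984, -0.18, -0.0, -0.0]
force: [-4.1, 2.2, 9.8]
finger_gap: -0.001
gripper_force: 4.8
```

>>> send_rows(commands="0 0 0 -.4 0;0 0 0 -.8 0;0 0 0 -.5 0;0 0 0 0 0;0 .4 .917 0 0;0 .4 .917 0 0;0 .4 .917 0 0;0 0 0 0 0;0 0 0 .7 0;0 0 0 .6 0;0 0 0 .1 0;0 0 0 .1 0;0 0 0 .1 0;0 0 0 .1 0;0 0 0 0 0;0 0 0 0 0")

```text
t: 9.0
tcp_pos: [0.6165, -0.0156, 0.069]
tool_rot: [0.984, -0.179, -0.001, 0.001]
force: [-3.7, -1.9, 11.0]
finger_gap: -0.001
gripper_force: 4.9
```

>>> send_rows(commands="0 0 0 -.4 0;0 0 0 -.8 0;85 0 0 -1 0;85 0 0 -1 0;85 0 0 -1 0;85 0 0 -.5 0")

```text
t: 9.5
tcp_pos: [0.6184, -0.0151, 0.1641]
tool_rot: [0.984, -0.179, 0.002, -0.0]
force: [1.2, 0.6, 0.7]
finger_gap: 0.567
gripper_force: 0.0
```

```bash
python3 -c "
from h import *
go([.460,.2895,.16])"
```

```text
tcp [ 0.6184 -0.0151  0.1641] yaw -20.63 F [1.21 0.59 0.67] t 9.5 q6 1.73  total [-12.78  -11.464   0.171] n 13 per [-0.9831 -0.8818  0.0131]
```

>>> send_rows(commands="85 -.983 -.882 0 0;85 -.983 -.882 0 0;85 -.983 -.882 0 0;85 -.983 -.882 0 0;85 -.983 -.882 0 0;85 -.983 -.882 0 0;85 -.983 -.882 0 0;85 -.983 -.882 0 0;85 -.983 -.882 0 0;85 -.983 -.882 0 0;85 -.983 -.882 0 0;85 -.983 -.882 0 0;85 -.983 -.882 0 0;85 0 0 0 0;85 0 0 0 0;85 0 0 0 0")

```text
t: 10.83
tcp_pos: [0.4589, 0.2891, 0.1613]
tool_rot: [0.984, -0.179, 0.0, 0.0]
force: [0.0, -0.5, -0.4]
finger_gap: 0.996
gripper_force: 0.0
```

```bash
python3 - <<'E'
from h import *
from station import cams
go([.460,.2895,.057])
for n,x0,y0 in(("scene",395,190),("top",120,200)):
    c=cams.snapshot(n); p=cv2.resize(c["pixels"][y0:y0+140,x0:x0+130],None,fx=3,fy=3,interpolation=2)
    A=p if n=="scene" else np.hstack([A,p])
cv2.imwrite("pics/g1.png",A[:,:,::-1])
E
```

```text
tcp [0.4589 0.2891 0.1613] yaw -20.61 F [ 0.01 -0.52 -0.37] t 10.8333 q6 2.29  total [ 0.045 -0.04   5.217] n 6 per [ 0.0075 -0.0067  0.8695]
```

View pics/g1.png

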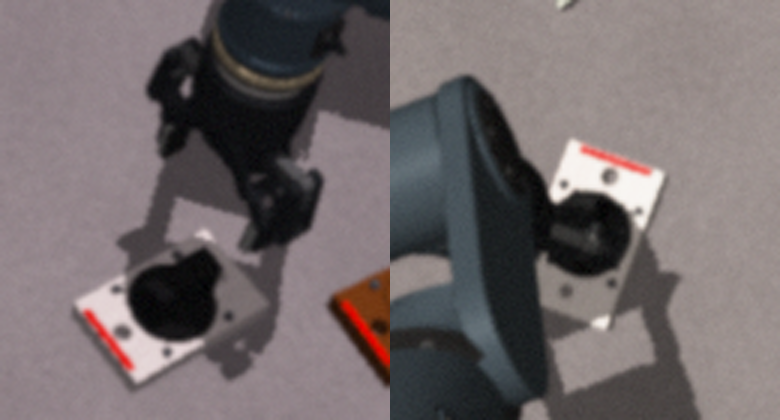

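The crop shows the open fingers straddling the rib along the cover's y axis (scene crop: fingers at (165,145) and (265,235), rib below at (180,275)). Descending to grasp slightly high on the rib.

>>> send_rows(commands="85 .04 -.04 .9 0;85 0 0 .9 0;85 0 0 .9 0;85 0 0 .9 0;85 0 0 .9 0;85 0 0 .9 0;85 0 0 .6 0;85 0 0 0 0;85 0 0 0 0")

```text
t: 11.68
tcp_pos: [0.4602, 0.2886, 0.041]
tool_rot: [0.984, -0.18, -0.001, 0.0]
force: [0.2, 0.3, 0.7]
finger_gap: 0.995
gripper_force: 0.0
```

>>> send_rows(commands="0 0 0 0 0;0 0 0 0 0;0 0 0 0 0;0 0 0 0 0;0 0 0 0 0;0 0 0 0 0;0 0 0 0 0;0 0 0 0 0;0 0 0 0 0;0 0 0 0 0", grip_force=80)

```text
t: 12.52
tcp_pos: [0.4606, 0.2899, 0.0424]
tool_rot: [0.984, -0.179, 0.001, -0.001]
force: [-0.7, 0.9, 7.0]
finger_gap: 0.267
gripper_force: 79.5
```

```bash
python3 - <<'E'
from h import *
from station import readout
go([.460,.2895,.10]); print(readout.sense()["ft_torque"],readout.sense()["finger_gap"])
E
```

```text
tcp [0.4606 0.2899 0.0424] yaw -20.65 F [-0.71  0.91  6.97] t 12.5167 q6 2.29  total [-0.016  0.026 -2.881] n 3 per [-0.0052  0.0087 -0.9604]
[ 0.03728724  0.03706533 -0.03361041] 0.2671575815993047
```

>>> send_rows(commands="0 0 0 -.3 0;0 0 0 -.9 0;0 0 0 -1 -.53;0 0 0 -1 -.53;0 0 0 -1 -.53;0 0 0 -1 -.53;0 0 0 -1 0;0 0 0 -1 0;0 0 0 0 0;0 0 0 0 0")

```text
t: 13.35
tcp_pos: [0.4599, 0.2896, 0.1859]
tool_rot: [0.994, -0.106, 0.001, -0.0]
force: [0.2, 0.1, -2.8]
finger_gap: 0.271
gripper_force: 78.8
```

```bash
python3 - <<'E'
from h import *
from station import readout
go([.4386,-.266,.18]); print(readout.sense()["finger_gap"])
E
```

```text
tcp [0.4599 0.2896 0.1859] yaw -12.16 F [ 0.23  0.12 -2.82] t 13.35 q6 2.14  total [ 4.811 27.381  0.281] n 28 per [0.1718 0.9779 0.01  ]
0.27061737082444176
```

>>> send_rows(commands="0 .172 .978 0 0;0 .172 .978 0 0;0 .172 .978 0 0;0 .172 .978 0 0;0 .172 .978 0 0;0 .172 .978 0 0;0 .172 .978 0 0;0 .172 .978 0 0;0 .172 .978 0 0;0 .172 .978 0 0;0 .172 .978 0 0;0 .172 .978 0 0;0 .172 .978 0 0;0 .172 .978 0 0;0 .172 .978 0 0;0 .172 .978 0 0;0 .172 .978 0 0;0 .172 .978 0 0;0 .172 .978 0 0;0 .172 .978 0 0")

```text
t: 15.02
tcp_pos: [0.4432, -0.1076, 0.1837]
tool_rot: [0.994, -0.106, -0.002, -0.001]
force: [1.2, 0.3, -3.2]
finger_gap: 0.272
gripper_force: 78.9
```

>>> send_rows(commands="0 .172 .978 0 0;0 .172 .978 0 0;0 .172 .978 0 0;0 .172 .978 0 0;0 .172 .978 0 0;0 .172 .978 0 0;0 .172 .978 0 0;0 .172 .978 0 0;0 0 0 .5 0;0 0 0 .5 0;0 0 0 .5 0;0 0 0 0 0;0 0 0 0 0;0 0 0 0 0")

```text
t: 16.18
tcp_pos: [0.4385, -0.2651, 0.1551]
tool_rot: [0.994, -0.105, -0.0, -0.0]
force: [1.6, -0.6, -2.0]
finger_gap: 0.269
gripper_force: 79.1
```

```bash
python3 - <<'E'
from h import *
from station import cams
import pickle
go([.4386,-.266,.10]); d={}
for n,x0,y0 in(("scene",225,100),("top",370,220)):
    c=cams.snapshot(n); d[n]=c; p=cv2.resize(c["pixels"][y0:y0+115,x0:x0+100],None,fx=4,fy=4,interpolation=2)
    A=p if n=="scene" else np.hstack([A,p])
pickle.dump(d,open("c1.pkl","wb"))
cv2.imwrite("pics/n1.png",A[:,:,::-1])
E
```

```text
tcp [ 0.4385 -0.2651  0.1551] yaw -12.11 F [ 1.59 -0.56 -2.04] t 16.1833 q6 1.02  total [0.015 0.043 2.755] n 3 per [0.0049 0.0144 0.9183]
```

View pics/n1.png

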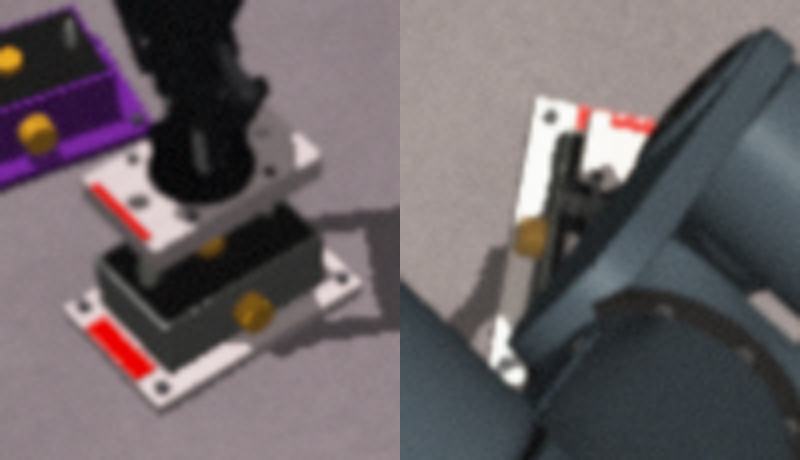

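```bash
python3 - <<'E'
from h import *
import pickle
d=pickle.load(open("c1.pkl","rb")); t,s=d["top"],d["scene"]
print("hole s",plane(s,[[259.4,150.4]],.1327)[0],"hole t",plane(t,[[419.6,263.9]],.1327)[0])
print("dowels s",plane(s,[[261.2,163.6],[291.2,147.2]],.081))
print("dowels t",plane(t,[[428.7,260.7],[421.7,302.5]],.081))
tw=R.from_euler('z',-12.1,degrees=True).as_matrix()
print("exp hole from tcp",np.array([.4385,-.2651,0])+tw@[.048,0,0])
# red stripe of cover in scene vs nest stripe
red=lambda h,S,v:((h<6)|(h>174))&(S>150)&(v>90)
for roi,z in(((240,138,270,163),.1327),((240,175,270,200),.012)):
    m,ce,a=mask(s,roi,red); print("stripe",ce.round(1),a,plane(s,ce,z)[0].round(4))
    P=plane(s,cv2.findContours(m,0,2)[0][0].reshape(-1,2),z)[:,:2]*1000
    print(cv2.minAreaRect(P.astype(np.float32)))
m,ce,a=mask(d["top"],(508-88,245,440,252),red) if 0 else (0,0,0)
c0=pickle.load(open("c0.pkl","rb"))["scene"]
m,ce,a=mask(c0,(412,260,490,322),red); P=plane(c0,cv2.findContours(m,0,2)[0][0].reshape(-1,2),.02)[:,:2]*1000; print("cover0",ce,cv2.minAreaRect(P.astype(np.float32)))
E
```

```text
hole s [ 0.48424061 -0.2756445   0.1327    ] hole t [ 0.47470847 -0.24487539  0.1327    ]
dowels s [[ 0.48220985 -0.27744658  0.081     ]
 [ 0.39021283 -0.25502253  0.081     ]]
dowels t [[ 0.4860473  -0.2754589   0.081     ]
 [ 0.39224864 -0.25580776  0.081     ]]
exp hole from tcp [ 0.4854336  -0.27516169  0.        ]
stripe [254.7 152.7] 39 [ 0.4973 -0.2796  0.1327]
((497.22509765625, -279.85101318359375), (55.14787673950195, 3.90067720413208), 77.56902313232422)
stripe [254.5 187. ] 99 [ 0.512  -0.2821  0.012 ]
((512.0835571289062, -282.9041442871094), (56.801597595214844, 14.287073135375977), 78.77596282958984)
cover0 [430.8490566 303.       ] ((516.516845703125, 268.5945129394531), (55.09071350097656, 5.455897331237793), 69.98841857910156)
```

The crop shows the cover above the nest with the red ends matching. Its big hole, at scene pixel (259,150), lines up with the big dowel to within 1–2 mm, which the tapers can take up. (The hole I marked in the top view was a bolt hole.) Descending gently with a +0.8 mm x shift.

>>> send_rows(commands="0 .04 0 .6 0;0 0 0 .5 0;0 0 0 .3 0;0 0 0 0 0;0 0 0 0 0;0 0 0 .1 0;0 0 0 .1 0;0 0 0 0 0;0 0 0 0 0")

```text
t: 17.03
tcp_pos: [0.4394, -0.2663, 0.1236]
tool_rot: [0.994, -0.106, 0.0, 0.0]
force: [0.6, -0.6, -2.2]
finger_gap: 0.268
gripper_force: 79.1
```

>>> send_rows(commands="0 0 0 .1 0;0 0 0 .1 0;0 0 0 0 0;0 0 0 0 0")

```text
t: 17.37
tcp_pos: [0.4393, -0.2662, 0.1194]
tool_rot: [0.994, -0.106, -0.0, -0.0]
force: [-0.3, 1.1, -3.2]
finger_gap: 0.267
gripper_force: 79.1
```

>>> send_rows(commands="0 0 0 .1 0;0 0 0 .1 0;0 0 0 0 0;0 0 0 0 0")

```text
t: 17.7
tcp_pos: [0.4391, -0.2657, 0.1152]
tool_rot: [0.994, -0.106, -0.0, -0.001]
force: [0.4, 1.6, -3.5]
finger_gap: 0.271
gripper_force: 79.2
```

>>> send_rows(commands="0 0 0 .1 0;0 0 0 .1 0;0 0 0 0 0;0 0 0 0 0")

```text
t: 18.03
tcp_pos: [0.4391, -0.2657, 0.1111]
tool_rot: [0.994, -0.106, -0.0, -0.001]
force: [0.3, 3.6, -3.6]
finger_gap: 0.269
gripper_force: 79.1
```

>>> send_rows(commands="0 0 0 .1 0;0 0 0 .1 0;0 0 0 0 0;0 0 0 0 0")

```text
t: 18.37
tcp_pos: [0.4392, -0.2657, 0.1079]
tool_rot: [0.994, -0.106, -0.0, -0.0]
force: [0.1, 4.0, 3.0]
finger_gap: 0.268
gripper_force: 80.3
```

>>> send_rows(commands="0 0 -.03 .07 0;0 0 0 .07 0;0 0 0 0 0;0 0 0 0 0")

```text
t: 18.7
tcp_pos: [0.4392, -0.2657, 0.1055]
tool_rot: [0.994, -0.106, -0.0, 0.0]
force: [-3.3, 4.1, 8.1]
finger_gap: 0.271
gripper_force: 80.8
```

>>> send_rows(commands="0 0 0 .07 0;0 0 0 .07 0;0 0 0 0 0;0 0 0 0 0")

```text
t: 19.03
tcp_pos: [0.4392, -0.2657, 0.1031]
tool_rot: [0.994, -0.106, -0.0, 0.0]
force: [-3.0, 3.8, 10.1]
finger_gap: 0.271
gripper_force: 81.2
```

>>> send_rows(commands="0 0 0 .07 0;0 0 0 .07 0;0 0 0 0 0;0 0 0 0 0")

```text
t: 19.37
tcp_pos: [0.4391, -0.2656, 0.1023]
tool_rot: [0.994, -0.106, 0.0, 0.0]
force: [-6.3, 6.9, 26.2]
finger_gap: 0.269
gripper_force: 83.3
```

>>> send_rows(commands="0 0 0 .03 0;0 0 0 0 0;0 0 0 0 0;0 0 0 0 0;0 0 0 0 0;0 0 0 0 0")

```text
t: 19.87
tcp_pos: [0.4391, -0.2657, 0.1023]
tool_rot: [0.994, -0.106, 0.0, 0.001]
force: [-7.6, 6.4, 31.6]
finger_gap: 0.265
gripper_force: 84.1
```

```bash
python3 - <<'E'
from h import *
from station import cams
go([.4386,-.266,.10])
c=cams.snapshot("scene"); p=cv2.resize(c["pixels"][110:290,225:365],None,fx=4,fy=4,interpolation=2)[:600]
cv2.imwrite("pics/f1.png",p[:,:,::-1])
E
```

```text
tcp [ 0.4391 -0.2657  0.1023] yaw -12.14 F [-7.58  6.45 31.64] t 19.8667 q6 1.02  total [-0.022  0.022  0.115] n 1 per [-0.0222  0.0222  0.115 ]
```

View pics/f1.png

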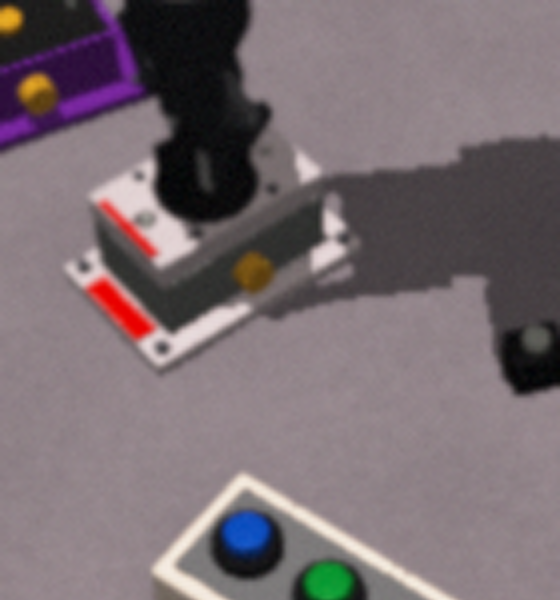

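The picture shows the cover shut flush on the grey half, with a dowel visible in the big hole (crop 145,218) and the red ends matching. The blue and green keys are up.

```bash
python3 -c "
from station import sign_off
print(sign_off())"
```

```text
the job is handed in; nothing more can be done
None
```

I pressed blue, yellow and green in that order, fitted the silver cover red end to red end, and handed the job in at about 20 s, still holding it shut at about 32 N; no verdict came back.

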